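Put the sweet tins on show and the tea things away

ROBOT

A 6-joint arm with a two-finger parallel gripper is mounted at the origin on the work surface. World frame = base frame: x ahead of the robot, y to its left, z up, the work surface at z = 0. Lengths are in m, angles in rad, forces in N, time in s.
With the tool pointing down it reaches from about 0.35 to 0.975 m from the base axis. Payload 4.9 kg.
Tool frame: the origin (TCP) lies between the finger pads; the fingertips stand 17 mm ahead of it and the grasp point (between the pads) lies 2 mm behind it; z points along the fingers, y is the line along which they close (so a half turn about z gives the same grasp; the last joint's range is limited). The gripper opens to 85 mm and grips with 20 to 120 N. Pads are 22 mm wide; open, the fingers measure 114 mm over their backs; the gripper's body (76 mm by 85 mm) begins 54 mm behind the grasp point. The pads swing forward as they close: fully open they stand 13 mm farther back than shut.
Start: joints at [-1.422, 0.053, 1.613, -0, 1.476, -0.119], TCP at [0.165, -0.603, 0.248] pointing down, gripper open.
Joint ranges: [-3.01, 3.01], [-1.01, 2.22], [0.06, 2.58], [-1.02, 4.17], [0.09, 2.62], [-3.14, 3.14]. Speed limits (rad/s): [2.57, 2.57, 3.14, 3.14, 3.14, 3.14].

INTERFACE

Orientations are given as [roll, pitch, yaw] about the fixed x, y, z axes, in that order (R = Rz(yaw) Ry(pitch) Rx(roll)).
In Python, from cell import manip gives the robot as it stands.
- The arm moves only by the shell command python3 -m jog 'ROWS' [FORCE]. ROWS is text: rows parted by semicolons, each of 5 numbers parted by spaces: the finger opening in cm, from 0 to 8.54, then the shift along the tool's x, y, z in cm, then the turn about the tool's z in rad. In form: fingers x y z yaw; .... A call has 1 to 10 rows; each row is the pose to reach, as a shift and turn from the pose commanded when the call began, along the tool's axes at that moment; what a row does not reach only later rows make up. A row lasts 1/10 s, in which the tool goes at most 50 mm and 8.59 degrees, less where a joint would pass 70% of its speed; a pose out of reach is approached as far as the arm can. A call with a gripper value outside its range is refused whole. The fingers move at their own pace and stop on an object; FORCE is the grip in N (left out, the last holds). Time passes only in rows, so rows that repeat a pose let the fingers close. It gives the time, the measured TCP pose, the force, the opening and the grip force at its end, in the units of the state.
- manip.read_state(): the state, without advancing time (a new reading comes with each control period).
- manip.get_image(name): name is "scene" or "side" or "wrist"; returns (picture, depth): 400x640x3 uint8, red, green, blue; 400x640 float32, m along the optical axis (not along the pixel's ray), 0 where there is no reading.
- manip.camera_model(name): a dict with "fovy" (degrees; the focal length in pixels is half the picture's height over the tangent of half this angle, whatever the lens; pixels are square), "cx", "cy" (the principal point, pixels), "eye" and "orientation" of the camera in the world. Camera axes: x right, y down, z forward; pixel columns grow to the right and rows downward; lengths in m; the calibration is good to about 2 mm. A picture is of the moment at which its call begins: read the wrist's pose just before it. camera_model takes no time and is no camera call; for the wrist camera it gives the pose at the moment of the call.
- manip.close_job(): hands the job in; it is judged then, once.
The state is a dict: "clock": time; "joint_pos": joint angles; "qd": joint speeds; "tau": joint torques, N m; "eef_pos": TCP position; "ee_rot": TCP orientation; "force": force on the tool from outside, world axes, zero at the start; "wrist_torque": the same for the moment, N m; "gripper_width": finger opening in m; "grip_force": force on a finger pad.
Only numpy, scipy, OpenCV 4.12 (cv2) and the standard library are available. Lean on these libraries where they do the work, as an engineer would, in place of code of your own. Each camera call takes 0.05 s, during which the arm holds its last target. There are 200 camera calls.

TASK

Slide the tea box's cover open, stand the round red tin and the bamboo whisk holder upright side by side in its compartment, and slide the cover fully shut over them. Lay every flat aluminium sweet tin (three to five are out) on the sloping ledge of the acrylic display case, flat on the slope with its long side running up the slope and its lower end down against, or within a few millimetres of, the front lip. Leave the teacup standing where it is.

Things in the scene. Friction and masses are not known exactly. Their poses are not given: they have to be found in the camera images.
- tin1: flat aluminium sweet tin, a box 66 mm long (its x) x 46 mm wide (its y) x 30 mm thick (its z), about 0.09 kg, with a dark seam line round it; all such tins are alike, and three to five of them are there (None at the start: absent); origin at the centre of its underside; starts flat on the table
- tin2: flat aluminium sweet tin, a box 66 mm long (its x) x 46 mm wide (its y) x 30 mm thick (its z), about 0.09 kg, with a dark seam line round it; all such tins are alike, and three to five of them are there (None at the start: absent); origin at the centre of its underside; starts flat on the table
- tin3: flat aluminium sweet tin, a box 66 mm long (its x) x 46 mm wide (its y) x 30 mm thick (its z), about 0.09 kg, with a dark seam line round it; all such tins are alike, and three to five of them are there (None at the start: absent); origin at the centre of its underside; starts flat on the table
- tin4: flat aluminium sweet tin, a box 66 mm long (its x) x 46 mm wide (its y) x 30 mm thick (its z), about 0.09 kg, with a dark seam line round it; all such tins are alike, and three to five of them are there (None at the start: absent); origin at the centre of its underside; starts flat on the table
- tin5: flat aluminium sweet tin, a box 66 mm long (its x) x 46 mm wide (its y) x 30 mm thick (its z), about 0.09 kg, with a dark seam line round it; all such tins are alike, and three to five of them are there (None at the start: absent); origin at the centre of its underside; starts flat on the table
- case: open-topped clear acrylic display case on a dark wooden plinth, fixed, 130 mm deep (x) x 450 mm wide (y), front towards the robot; origin under its centre. Open at the front; clear back panel 212 mm high at x = +52 mm; clear side panels 137 mm high at y = +-222 mm; its swing door, at the +y side, is folded right back (to 250 mm behind the origin) and stays so; the plinth is 22 mm high
- ledge: light-wood display ledge inside the case, fixed, sloping 20 degrees (0.35 rad) down towards the robot: top face 92 mm (x) x 430 mm (y); origin at the centre of the top face (105 mm above the table), x up the slope, y along the ledge, z square out of the face. A lip along the low front edge, its inner face at x = -46 mm, stands 11 mm proud of the face
- teabox: dark wooden tea box, fixed, 340 mm (x) x 180 mm (y) x 72 mm high; origin under its centre. Its near half (x -160 to 0 mm) is an open compartment 160 x 160 mm, 64 mm deep, walls 10 mm; its far half is a closed deck. A light-wood sliding cover runs on top along x, between two brass rails 6 mm wide along the long sides, which rise 12 mm above the box rim
- compartment (a point): centre of the compartment's floor, 8 mm above the table; axes as the tea box
- cover (a joint): the sliding cover of the tea box (168 x 162 x 8 mm): 0 m = fully shut over the compartment, 0.165 m = fully open over the far deck (it slides along the box's +x to open); about 2 N of friction, stays where left
- cover_grip (a point): middle of the brass grip bar on the cover's centre: 16 mm thick along x, 60 mm long along y, standing from 8 to 34 mm above the cover's underside; this point is 26 mm above that underside (98 mm above the table); axes as the tea box
- red_tin: lacquered red round lidded tin, 52 mm diameter x 50 mm tall, upright; origin at the centre of its underside
- whisk_holder: small bamboo whisk holder, a ribbed 46 mm diameter body with a shoulder that narrows above 44 mm, 52 mm tall, upright; origin at the centre of its underside
- teacup: white porcelain teacup, 72 mm rim, 55 mm tall, empty, stands among the things; not part of the job
There are look-alikes about, which are no part of the job. Leave any orange or yellow look-alike of the tin5 alone.

How it is judged:
By the outcome, as a careful person would: the job done as asked, in the order asked, and still so for the second after the job is handed in, with the robot touching nothing.
Of tin1, tin2, tin3, tin4, tin5 only 3 to 5 are there at a start; the rules pass over those that are not, and their reading is None.
At some moment in a run one of tin1, tin2, tin3, tin4, tin5, red_tin, whisk_holder may be knocked a few centimetres aside while the robot is not near it.
It also fails if it takes over 210 s, if anything falls off the work surface, if the arm or the gripper's body presses on something with over 40 N, if the wrist force passes 120 N, or if a joint passes its speed limit or range.

## Working session

There is one attempt and no reset: what is moved stays moved. The work goes in short steps, Python scripts to look and compute and a shell command to move; the robot and the scene stay as the last step left them, time stands still between calls to the robot, and variables do not carry over. Pictures are saved under pics/ and viewed, at most 14 in all, crops included, and the job is handed in when it is done.

```bash
ls; mkdir -p pics
cat > h.py <<'E'
import numpy as np, cv2
from cell import manip
from scipy.spatial.transform import Rotation as R
def cam(n):
    m=manip.camera_model(n); o=np.array(m["orientation"],float)
    Rm=o if o.shape==(3,3) else R.from_euler('xyz',o).as_matrix()
    return 200/np.tan(np.radians(m["fovy"])/2),m["cx"],m["cy"],np.array(m["eye"]),Rm
def cloud(n,d,c):
    f,cx,cy,e,Rm=c
    v,u=np.mgrid[0:400,0:640]
    P=np.stack([(u-cx)/f*d,(v-cy)/f*d,d],-1)
    return P@Rm.T+e
def ray(c,u,v,z):
    f,cx,cy,e,Rm=c
    r=Rm@np.array([(u-cx)/f,(v-cy)/f,1]); return e+r*(z-e[2])/r[2]
def shot(n,fn=None):
    c=cam(n); im,d=manip.get_image(n); im=im.copy()
    if fn: cv2.imwrite('pics/'+fn,im[...,::-1])
    return im,d,c,cloud(n,d,c)
E
python3 - <<'E'
from h import *
print(manip.read_state())
for n in("scene","side","wrist"):
    print(n,manip.camera_model(n)); im,d,c,P=shot(n,n+'0.png'); np.savez(n+'0.npz',im=im,d=d,P=P)
a=cv2.imread('pics/scene0.png');b=cv2.imread('pics/side0.png')
E
```

```text
pics
{'clock': 0.0, 'joint_pos': array([-1.42201733e+00,  5.33426336e-02,  1.61428339e+00,  1.40627240e-05,
        1.47598916e+00, -1.19009294e-01]), 'qd': array([-1.50442782e-04, -5.72207078e-05, -9.27212010e-04, -2.97472209e-04,
        1.16335973e-03, -7.74687436e-04]), 'tau': array([-1.23178768e-03, -3.93682408e+01, -3.70177674e+01, -1.82450035e-04,
        6.93979149e-03,  2.84796340e-05]), 'eef_pos': array([ 0.16528617, -0.60214603,  0.24707813]), 'ee_rot': array([-3.13958609e+00, -2.54029793e-04,  2.67786688e-01]), 'force': array([-0.23689776,  0.55583461,  0.01948273]), 'wrist_torque': array([-0.03616496, -0.00897614, -0.00086718]), 'grip_force': 0.0, 'gripper_width': 0.08529112732910157}
scene {'fovy': 55.46506641077836, 'cx': 314.90910179114314, 'cy': 198.95080430972777, 'eye': array([ 0.96595462, -0.36561704,  0.71228121]), 'orientation': array([-2.30825787,  0.01077843,  0.8688393 ])}
side {'fovy': 46.49534630051855, 'cx': 319.97617546012816, 'cy': 190.1468785440535, 'eye': array([0.23969169, 0.82409984, 0.79904697]), 'orientation': array([-2.29572433,  0.00628093, -2.88099514])}
wrist {'fovy': 70.31229021702995, 'cx': 322.41954583073846, 'cy': 198.35532028505702, 'eye': array([ 0.23661955, -0.58254458,  0.37202995]), 'orientation': array([ 2.84568791,  0.00303955, -1.30324545])}
```

View pics/scene0.png

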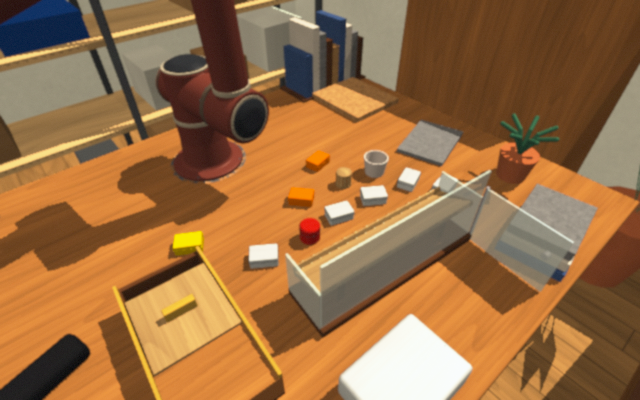

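View pics/side0.png

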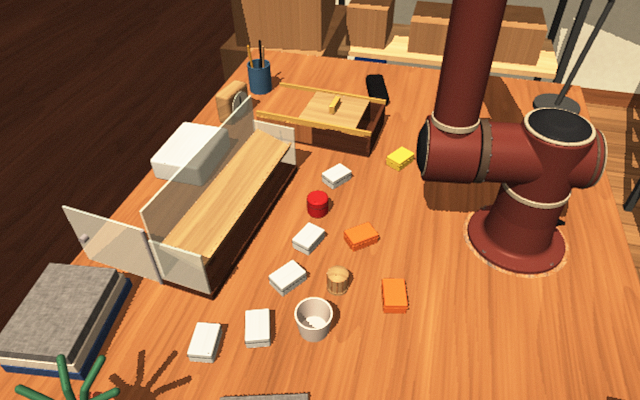

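Scene: aluminium tins in the side view at (337,176), (308,238), (288,277), (257,327), (205,341). Look-alikes are orange (361,236) and (395,295) and yellow (401,158). The red tin is at (317,204), the holder at (337,280), the cup at (314,318), and the cover grip at (335,104). The case front faces the robot. I'll measure from the depth.

```bash
cat > m.py <<'E'
from h import *
def meas(P,im,zr=(0.024,0.036),amin=60,roi=None):
    out=[]
    hsv=cv2.cvtColor(im,cv2.COLOR_RGB2HSV)
    ok=(P[...,2]>zr[0])&(P[...,2]<zr[1])
    m=ok.astype(np.uint8); n,l,s,c=cv2.connectedComponentsWithStats(m,connectivity=4)
    for i in range(1,n):
        if s[i,4]<amin: continue
        q=P[l==i]; r=cv2.minAreaRect((q[:,:2]*1000).astype(np.float32))
        print(np.round(c[i]),s[i,4],'rect c',np.round(r[0]),'size',np.round(r[1]),'ang',round(r[2],1),'z',q[:,2].mean().round(4),'hsv',np.median(hsv[l==i],0))
E
python3 - <<'E'
from m import *
for n in("side","scene"):
    z=np.load(n+'0.npz');im,P=z['im'],z['P'];print(n,'floor',np.median(P[330:350,380:400,2]) if n=='side' else '')
    meas(P,im)
    print('z~50'); meas(P,im,(0.046,0.058))
    print('z~98-107'); meas(P,im,(0.09,0.11),30)
    print('z~72-82'); meas(P,im,(0.074,0.09),60)
E
```

```text
side floor 0.00016707649135594416
[ 93. 104.] 875 rect c [1270. -442.] size [1212.   15.] ang 89.8 z 0.03 hsv [  9. 161.  64.]
[267.  23.] 200 rect c [ 954. -984.] size [302.  25.] ang 8.4 z 0.0301 hsv [ 14. 153. 164.]
[260.  86.] 77 rect c [ 798. -475.] size [73. 33.] ang 28.5 z 0.0297 hsv [101.  96.  87.]
[333. 142.] 250 rect c [ 492. -222.] size [ 16. 223.] ang 88.2 z 0.0298 hsv [ 10. 172.  77.]
[400. 156.] 282 rect c [ 294. -208.] size [68. 49.] ang 58.8 z 0.0296 hsv [ 28. 162. 253.]
[336. 173.] 316 rect c [446. -92.] size [69. 48.] ang 56.5 z 0.0297 hsv [ 23.  16. 252.]
[162. 172.] 68 rect c [884.  23.] size [ 7. 63.] ang 87.2 z 0.0301 hsv [ 18.   46.  211.5]
[318. 209.] 74 rect c [458.  50.] size [48. 20.] ang 18.2 z 0.0299 hsv [  1.  206.5 143. ]
[512. 245.] 304 rect c [16. 38.] size [ 68. 145.] ang 67.3 z 0.0298 hsv [  5.  170.  101.5]
[360. 233.] 467 rect c [343. 103.] size [66. 49.] ang 40.8 z 0.0298 hsv [ 14. 191. 252.]
[307. 236.] 483 rect c [456. 139.] size [69. 47.] ang 71.7 z 0.0297 hsv [ 23.  16. 252.]
[148. 273.] 394 rect c [759. 326.] size [ 12. 312.] ang 85.9 z 0.0
[... 7438 characters left out ...]
e [59. 19.] ang 87.0 z 0.103 hsv [ 20. 189. 236.]
z~72-82
[519.  60.] 921 rect c [ 273. 1257.] size [982. 371.] ang 23.8 z 0.0821 hsv [ 14. 179. 101.]
[323.  70.] 298 rect c [-113.  604.] size [326. 131.] ang 65.1 z 0.082 hsv [ 19. 113.  69.]
[205. 147.] 219 rect c [ 38. -16.] size [130.  54.] ang 67.4 z 0.0819 hsv [  5. 158.  70.]
[518. 155.] 599 rect c [660. 636.] size [102. 100.] ang 14.6 z 0.081 hsv [ 10. 183. 184.]
[560. 213.] 2507 rect c [838. 468.] size [140. 194.] ang 8.7 z 0.0792 hsv [ 18.  36. 160.]
[432. 259.] 1317 rect c [705. 119.] size [536. 182.] ang 60.9 z 0.0821 hsv [ 19.  49. 117.]
[182. 319.] 8030 rect c [ 544. -316.] size [180. 341.] ang 85.9 z 0.0814 hsv [ 18. 143. 233.]
```

```bash
cat >> h.py <<'E'
def need(x,y,z,yaw):
    s=manip.read_state(); p=np.array(s["eef_pos"]); M=R.from_euler('xyz',s["ee_rot"]).as_matrix()
    d=M.T@(np.array([x,y,z])-p)*100; t=(s["ee_rot"][2]-yaw+np.pi)%(2*np.pi)-np.pi
    print('shift cm',np.round(d,2),'turn',round(t,3),'q6',round(s["joint_pos"][5],2),'F',np.round(s["force"],1),'t',round(s["clock"],1))
E
python3 - <<'E'
from h import *
for n in("side","scene"):
    z=np.load(n+'0.npz');im,P=z['im'],z['P']; hsv=cv2.cvtColor(im,cv2.COLOR_RGB2HSV)
    m=(P[...,2]>.085)&(P[...,2]<.125)&(P[...,0]>.54)&(P[...,0]<.72)&(P[...,1]>-.12)&(P[...,1]<.35)&(hsv[...,1]>100)
    q=P[m]; 
    for _ in range(4):
        A=np.c_[q[:,:2],np.ones(len(q))]; k=np.linalg.lstsq(A,q[:,2],rcond=None)[0]; e=np.abs(A@k-q[:,2]); q=q[e<max(.003,2*np.median(e))]
    print(n,len(q),k,'slope',np.degrees(np.arctan(np.hypot(*k[:2]))),'yaw',np.degrees(np.arctan2(k[1],k[0])),
     'x at z.105,y.119:',(.105-k[2]-k[1]*.119)/k[0])
    yw=-.068;u=q[:,0]*np.cos(yw)+q[:,1]*np.sin(yw);v=-q[:,0]*np.sin(yw)+q[:,1]*np.cos(yw)
    print('u,v ranges',np.percentile(u,[1,99]),np.percentile(v,[.5,99.5]),'z',np.percentile(q[:,2],[1,99]))
    # box cover / rails
    g=P[(P[...,2]>.1)&(P[...,2]<.108)&(P[...,0]<.57)&(P[...,0]>.44)&(P[...,1]<-.27)&(P[...,1]>-.36)]; print('grip top',g.mean(0))
need(.505,-.3125,.2,1.4993)
E
```

```text
side 5194 [ 0.34769821 -0.03234658 -0.11359635] slope 19.249180327333498 yaw -5.314963110020889 x at z.105,y.119: 0.6397662684855254
u,v ranges [0.5865448  0.68620513] [-0.0581432   0.35279836] z [0.09029009 0.12308343]
grip top [ 0.50483638 -0.30991219  0.10530041]
scene 1315 [ 0.25536894 -0.02716542 -0.05672846] slope 14.402870444537838 yaw -6.072125555365128 x at z.105,y.119: 0.6459718422271766
u,v ranges [0.58032784 0.62310938] [-0.04984451  0.36250472] z [0.09031498 0.10510093]
grip top [ 0.50741708 -0.31450806  0.10568702]
shift cm [ 40.42 -18.95   4.77] turn -1.231 q6 -0.12 F [-0.1  0.1 -0.1] t 0.1
```

Run:
```python
import cv2
a=cv2.imread('pics/side0.png')
cv2.imwrite('pics/c1.png',cv2.resize(a[150:370,170:420],None,fx=2.4,fy=2.4,interpolation=2))
```

```text
(no output)
```

View pics/c1.png

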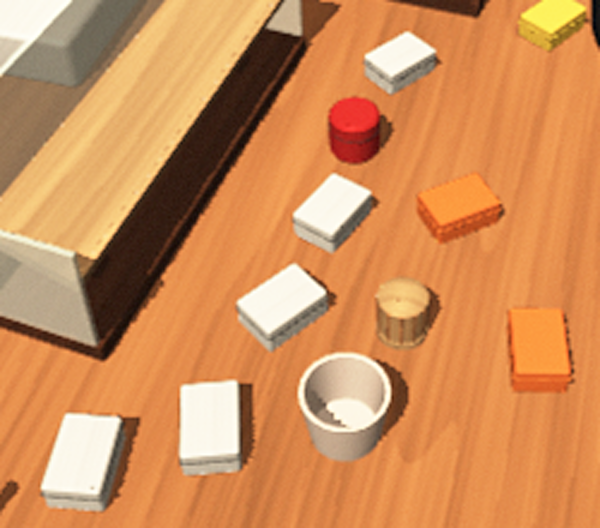

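The crop confirms five silver tins, with seam lines, and shows the red tin and the holder as separate objects. The orange and yellow boxes are look-alikes. Now the cover.

```bash
python3 -m jog '5 40.4 -18.95 4.8 -1.23;5 40.4 -18.95 4.8 -1.23;5 40.4 -18.95 4.8 -1.23;5 40.4 -18.95 4.8 -1.23;5 40.4 -18.95 4.8 -1.23;5 40.4 -18.95 4.8 -1.23;5 40.4 -18.95 4.8 -1.23;5 40.4 -18.95 4.8 -1.23;5 40.4 -18.95 4.8 -1.23;5 40.4 -18.95 4.8 -1.23' 30
python3 -m jog '5 0 0 0 0;5 0 0 0 0;5 0 0 0 0'
python3 - <<'E'
from h import *
need(.505,-.3125,.098,1.4993)
im,d,c,P=shot('wrist','w1.png')
g=P[(P[...,2]>.1)&(P[...,2]<.11)]; print(len(g),cv2.minAreaRect((g[:,:2]*1000).astype(np.float32)))
E
```

```text
clock: 1.15
eef_pos: [0.5076, -0.3086, 0.1989]
ee_rot: [-3.141, -0.003, 1.505]
force: [-1.5, -0.1, -0.3]
gripper_width: 0.0501
grip_force: 0.0
clock: 1.45
eef_pos: [0.504, -0.3141, 0.2005]
ee_rot: [3.142, 0.0, 1.496]
force: [0.2, -0.3, -0.0]
gripper_width: 0.0502
grip_force: 0.0
shift cm [ 0.17  0.08 10.25] turn -0.003 q6 -0.61 F [ 0.2 -0.3 -0. ] t 1.4
1523 ((645.0792846679688, -416.55316162109375), (56.822227478027344, 391.5848083496094), 53.41722869873047)
```

```bash
python3 -m jog '5 0.2 0.1 5 0;5 0.2 0.1 10 0;5 0.2 0.1 10 0;5 0.2 0.1 10 0;0.5 0.2 0.1 10 0;0.5 0.2 0.1 10 0;0.5 0.2 0.1 10 0;0.5 0.2 0.1 10 0;0.5 0.2 0.1 10 0;0.5 0.2 0.1 10 0' 40
python3 -m jog '0.5 0 2 0 0;0.5 0 4 0 0;0.5 0 6 0 0;0.5 0 8 0 0;0.5 0 10 0 0;0.5 0 11 0 0;0.5 0 12 0 0;0.5 0 12 0 0;0.5 0 12 0 0'
python3 - <<'E'
from h import *
im,d,c,P=shot('side','s1.png')
for z0,z1 in((.1,.109),(.076,.084)):
    m=(P[...,2]>z0)&(P[...,2]<z1)&(P[...,0]>.3)&(P[...,0]<.75)&(P[...,1]<-.2)&(P[...,1]>-.43)
    r=cv2.minAreaRect((P[m][:,:2]*1000).astype(np.float32)); print(r)
print(manip.read_state()['force'])
E
```

```text
clock: 2.5
eef_pos: [0.5063, -0.3117, 0.1014]
ee_rot: [3.141, 0.001, 1.498]
force: [-2.0, -0.9, 5.7]
gripper_width: 0.0154
grip_force: 42.0
clock: 3.4
eef_pos: [0.6246, -0.3201, 0.1014]
ee_rot: [-3.138, 0.0, 1.498]
force: [-8.3, 1.6, 8.3]
gripper_width: 0.0149
grip_force: 42.8
((625.6998901367188, -316.1969299316406), (49.83823013305664, 41.49267578125), 58.91049575805664)
((544.46240234375, -313.9554138183594), (188.7233123779297, 340.3306579589844), 85.9446792602539)
[-7.49970464  0.94699036  9.03086919]
```

View pics/s1.png

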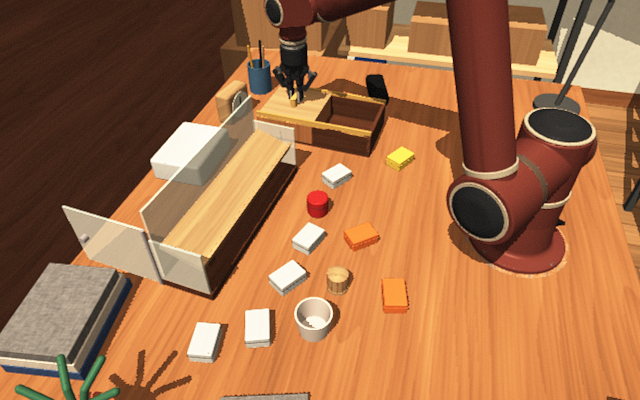

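The cover has slid back and the compartment is open at (345,120); everything else is where it was. I'll push the last few mm, then release.

```bash
python3 -m jog '0.5 0 0.3 0 0;0.5 0 0.6 0 0;0.5 0 0.8 0 0;0.5 0 0.8 0 0;0.5 0 0.8 0 0'
python3 -m jog '4 0 0 0 0;4 0 0 0 0;4 0 0 0 0;6.8 0 0 -5 0;6.8 0 0 -10 0;6.8 0 0 -10 0;6.8 0 0 -10 0'
python3 - <<'E'
from h import *
from m import meas
im,d,c,P=shot('side'); 
m=(P[...,2]>.1)&(P[...,2]<.109)&(P[...,0]>.3)&(P[...,0]<.75)&(P[...,1]<-.2)&(P[...,1]>-.43)
print(cv2.minAreaRect((P[m][:,:2]*1000).astype(np.float32)))
P[:,450:]=0;P[:160]=0;P[:,:180]=0;meas(P,im,(.046,.058)); meas(P,im)
need(.463,.033,.18,1.4993)
E
```

```text
clock: 3.95
eef_pos: [0.6249, -0.3202, 0.1012]
ee_rot: [-3.118, -0.003, 1.497]
force: [-36.3, 5.7, 25.7]
gripper_width: 0.015
grip_force: 48.6
clock: 4.65
eef_pos: [0.6351, -0.3208, 0.2029]
ee_rot: [3.137, 0.002, 1.498]
force: [0.3, -0.2, -1.4]
gripper_width: 0.0682
grip_force: 0.0
((622.9290161132812, -319.5224609375), (65.59374237060547, 16.488136291503906), 87.05792236328125)
[317. 198.] 237 rect c [462.  35.] size [48. 48.] ang 55.9 z 0.0498 hsv [  1. 205. 240.]
[337. 273.] 232 rect c [364. 242.] size [40. 39.] ang 12.3 z 0.0503 hsv [ 18.  128.5 243. ]
[194. 281.] 101 rect c [635. 337.] size [ 5. 62.] ang 87.4 z 0.0518 hsv [ 18.  62. 189.]
[313. 313.] 389 rect c [385. 350.] size [71. 70.] ang 87.9 z 0.0528 hsv [ 18.  58. 238.]
[336. 173.] 314 rect c [446. -92.] size [68. 48.] ang 55.4 z 0.0297 hsv [ 23.  15. 253.]
[317. 208.] 66 rect c [458.  49.] size [48. 19.] ang 18.0 z 0.0298 hsv [  1.  208.  147.5]
[360. 233.] 470 rect c [342. 104.] size [66. 48.] ang 41.6 z 0.0298 hsv [ 14. 190. 253.]
[308. 235.] 474 rect c [456. 138.] size [68. 47.] ang 71.3 z 0.0299 hsv [ 23.  15. 253.]
[286. 275.] 597 rect c [467. 257.] size [68. 47.] ang 57.5 z 0.0299 hsv [ 23.  15. 253.]
[337. 285.] 74 rect c [359. 256.] size [41. 17.] ang 19.6 z 0.0298 hsv [ 14. 151. 162.]
[394. 293.] 653 rect c [247. 245.] size [46. 66.] ang 12.5 z 0.0298 hsv [ 15. 189. 253.]
[195. 288.] 101 rect c [638. 337.] size [ 7. 69.] ang 88.5 z 0.03 hsv [ 18.  65. 190.]
[312. 311.] 140 rect c [389. 334.] size [57. 29.] ang 16.2 z 0.0301 hsv [ 15.   67.5 222. ]
[256. 325.] 771 rect c [487. 384.] size [46. 68.] ang 21.3 z 0.0301 hsv [ 23.  15. 252.]
[203. 340.] 842 rect c [570. 437.] size [47. 67.] ang 9.3 z 0.0302 hsv [ 23.  15. 252.]
[313. 334.] 82 rect c [380. 373.] size [54. 17.] ang 12.9 z 0.0295 hsv [ 15.  73. 187.]
shift cm [ 33.99 -19.61   2.01] turn -0.001 q6 -0.5 F [-0.3  1.1  0.2] t 4.7
```

```bash
python3 -m jog '7.5 34 -17.2 2 0;7.5 34 -17.2 2 0;7.5 34 -17.2 2 0;7.5 34 -17.2 2 0;7.5 34 -17.2 2 0;7.5 34 -17.2 2 0;7.5 34 -17.2 2 0;7.5 34 -17.2 2 0;7.5 34 -17.2 2 0;7.5 34 -17.2 2 0' 30
python3 -m jog '7.5 0 0 0 0;7.5 0 0 0 0'
python3 - <<'E'
from h import *
need(.463,.0335,.032,1.4993)
im,d,c,P=shot('wrist','w2.png'); hsv=cv2.cvtColor(im,cv2.COLOR_RGB2HSV)
m=(P[...,2]>.045)&(P[...,2]<.056)&(hsv[...,1]>150)&((hsv[...,0]<6)|(hsv[...,0]>174)); print(m.sum(),cv2.minEnclosingCircle((P[m][:,:2]*1000).astype(np.float32)),P[m].mean(0))
E
```

```text
clock: 5.7
eef_pos: [0.4859, 0.0317, 0.1784]
ee_rot: [-3.139, 0.0, 1.499]
force: [0.4, 0.6, 0.5]
gripper_width: 0.0747
grip_force: 0.0
clock: 5.9
eef_pos: [0.4872, 0.0302, 0.1799]
ee_rot: [-3.141, 0.0, 1.496]
force: [-0.2, 0.2, 0.1]
gripper_width: 0.0749
grip_force: 0.0
shift cm [ 0.15 -2.42 14.79] turn -0.003 q6 -0.02 F [-0.2  0.2  0.1] t 5.9
2159 ((463.4073181152344, 31.942203521728516), 25.67047882080078) [0.46372891 0.03335916 0.04872772]
```

```bash
python3 -m jog '7.5 0.1 -2.4 3 0;7.5 0.1 -2.4 8 0;7.5 0.1 -2.4 12 0;7.5 0.1 -2.4 14.8 0;7.5 0.1 -2.4 14.8 0;7.5 0.1 -2.4 14.8 0;4 0.1 -2.4 14.8 0;4 0.1 -2.4 14.8 0;4 0.1 -2.4 14.8 0;4 0.1 -2.4 14.8 0' 30
python3 -m jog '4 0 0 0 0;4 0 0 0 0;4 0 0 -4 0;4 0 0 -9 0;4 0 0 -14 0;4 0 0 -14 0;4 0 0 -14 0'
python3 - <<'E'
from h import *
need(.463,-.271,.18,1.4993); need(.463,-.271,.041,1.4993)
E
```

```text
clock: 6.95
eef_pos: [0.4653, 0.0336, 0.035]
ee_rot: [3.137, 0.0, 1.498]
force: [-1.0, -0.5, 6.9]
gripper_width: 0.0511
grip_force: 31.8
clock: 7.65
eef_pos: [0.464, 0.0339, 0.1743]
ee_rot: [3.137, 0.0, 1.498]
force: [-0.2, 0.4, -2.2]
gripper_width: 0.0508
grip_force: 32.8
shift cm [-30.42   2.12  -0.56] turn -0.001 q6 -0.01 F [-0.2  0.4 -2.2] t 7.7
shift cm [-30.42   2.06  13.34] turn -0.001 q6 -0.01 F [-0.2  0.4 -2.2] t 7.7
```

```bash
python3 -m jog '4 -5 0.4 0 0;4 -10 0.8 0 0;4 -15 1.2 0 0;4 -20 1.5 0 0;4 -25 1.8 0 0;4 -30.4 2.1 0 0;4 -30.4 2.1 0 0;4 -30.4 2.1 0 0;4 -30.4 2.1 0 0;4 -30.4 2.1 0 0'
python3 - <<'E'
from h import *
need(.463,-.271,.043,1.4993)
E
python3 -m jog '4 0 0 4 0;4 0 0 8 0;4 0 0 11 0;4 0 0 12 0;4 0 0 12.6 0;4 0 0 13 0;4 0 0 13 0;4 0 0 13 0'
python3 - <<'E'
from h import *
need(.463,-.271,.043,1.4993)
E
```

```text
clock: 8.65
eef_pos: [0.4615, -0.2691, 0.1712]
ee_rot: [-3.14, -0.001, 1.5]
force: [-0.4, -0.3, -2.2]
gripper_width: 0.0506
grip_force: 32.7
shift cm [-0.2   0.18 12.82] turn 0.0 q6 -0.6 F [-0.4 -0.3 -2.2] t 8.7
clock: 9.45
eef_pos: [0.4628, -0.2715, 0.0439]
ee_rot: [3.139, 0.002, 1.498]
force: [0.0, -0.1, -1.6]
gripper_width: 0.0512
grip_force: 32.7
shift cm [0.05 0.01 0.09] turn -0.001 q6 -0.6 F [ 0.  -0.1 -1.6] t 9.4
```

```bash
python3 -m jog '4 0 0 0.15 0;4 0 0 0.15 0;7 0 0 0.1 0;7 0 0 0.1 0;7 0 0 0.1 0;7 0 0 -4 0;7 0 0 -9 0;7 0 0 -14 0;7 0 0 -14 0;7 0 0 -14 0'
python3 - <<'E'
from h import *
from m import meas
im,d,c,P=shot('side','s2.png'); P[:160]=0;P[:,450:]=0; meas(P,im,(.046,.058))
need(.365,.2395,.18,1.4993)
E
```

```text
clock: 10.45
eef_pos: [0.4627, -0.2715, 0.1843]
ee_rot: [3.138, 0.002, 1.498]
force: [-0.7, 0.4, -1.3]
gripper_width: 0.0702
grip_force: 0.0
[  7. 166.] 81 rect c [1269.  119.] size [58.  9.] ang 89.3 z 0.0522 hsv [  9. 162.  68.]
[164. 166.] 99 rect c [874.  22.] size [ 7. 85.] ang 89.1 z 0.052 hsv [ 19.  45. 219.]
[117. 257.] 238 rect c [822. 319.] size [  4. 183.] ang 84.3 z 0.0521 hsv [ 17.  71. 204.]
[337. 273.] 233 rect c [363. 242.] size [39. 38.] ang 20.1 z 0.0503 hsv [ 18. 128. 243.]
[181. 277.] 186 rect c [667. 334.] size [  6. 127.] ang 86.5 z 0.052 hsv [ 18.  62. 188.]
[ 95. 323.] 511 rect c [772. 454.] size [ 13. 200.] ang 7.7 z 0.0519 hsv [ 16.  76. 117.]
[313. 313.] 386 rect c [385. 350.] size [71. 71.] ang 85.2 z 0.0528 hsv [ 18.   58.  237.5]
[ 28. 361.] 213 rect c [835. 564.] size [105.   4.] ang 7.9 z 0.0517 hsv [ 18.  67. 220.]
shift cm [ 50.18 -13.36   0.21] turn -0.002 q6 -0.6 F [-0.7  1.1 -0.4] t 10.5
```

```bash
python3 -m jog '7 50.2 -13.4 0.2 0;7 50.2 -13.4 0.2 0;7 50.2 -13.4 0.2 0;7 50.2 -13.4 0.2 0;7 50.2 -13.4 0.2 0;7 50.2 -13.4 0.2 0;7 50.2 -13.4 0.2 0;7 50.2 -13.4 0.2 0;7 50.2 -13.4 0.2 0;7 50.2 -13.4 0.2 0' 30
python3 -m jog '7 0 0 0 0;7 0 0 0 0;7 0 0 0 0;7 0 0 0 0'
python3 - <<'E'
from h import *
from m import meas
need(.365,.2395,.03,1.4993)
im,d,c,P=shot('wrist','w3.png'); meas(P,im,(.046,.058),200)
E
```

```text
clock: 11.5
eef_pos: [0.3663, 0.2218, 0.1779]
ee_rot: [-3.138, 0.002, 1.498]
force: [0.6, 0.3, -0.2]
gripper_width: 0.0701
grip_force: 0.0
clock: 11.9
eef_pos: [0.3686, 0.219, 0.1795]
ee_rot: [-3.14, 0.001, 1.495]
force: [1.0, 0.3, 0.5]
gripper_width: 0.07
grip_force: 0.0
shift cm [ 2.03 -0.49 14.95] turn -0.004 q6 0.44 F [1.  0.3 0.5] t 11.9
[332.  42.] 1582 rect c [384. 345.] size [63. 71.] ang 85.0 z 0.0529 hsv [ 20.  26. 240.]
[618.  33.] 222 rect c [617. 335.] size [ 5. 29.] ang 82.5 z 0.0519 hsv [ 15.   74.  137.5]
[316. 172.] 1183 rect c [364. 240.] size [36. 36.] ang 75.8 z 0.0498 hsv [ 16. 111. 221.]
[ 33. 354.] 733 rect c [26. 61.] size [12. 70.] ang 63.7 z 0.0519 hsv [  5. 126.  93.]
```

```bash
python3 -m jog '7 2.1 -0.4 3 0;7 2.1 -0.4 8 0;7 2.1 -0.4 12 0;7 2.1 -0.4 15.2 0;7 2.1 -0.4 15.2 0;7 2.1 -0.4 15.2 0;3.5 2.1 -0.4 15.2 0;3.5 2.1 -0.4 15.2 0;3.5 2.1 -0.4 15.2 0;3.5 2.1 -0.4 15.2 0' 30
python3 -m jog '3.5 0 0 0 0;3.5 0 0 0 0;3.5 0 0 -4 0;3.5 0 0 -9 0;3.5 0 0 -15 0;3.5 0 0 -15 0;3.5 0 0 -15 0'
python3 - <<'E'
from h import *
need(.459,-.346,.18,1.4993)
E
```

```text
clock: 12.95
eef_pos: [0.3681, 0.2423, 0.0311]
ee_rot: [3.137, -0.002, 1.498]
force: [-1.1, -0.6, 7.0]
gripper_width: 0.0436
grip_force: 30.8
clock: 13.65
eef_pos: [0.3677, 0.2424, 0.182]
ee_rot: [3.135, -0.004, 1.498]
force: [0.7, -0.1, -1.0]
gripper_width: 0.0432
grip_force: 31.3
shift cm [-58.02  13.39   0.09] turn -0.001 q6 0.49 F [ 0.7 -0.1 -1. ] t 13.7
```

```bash
python3 -m jog '3.5 -5 1.1 0 0;3.5 -10 2.3 0 0;3.5 -15 3.5 0 0;3.5 -20 4.6 0 0;3.5 -25 5.8 0 0;3.5 -30 6.9 0 0;3.5 -35 8.1 0 0;3.5 -40 9.2 0 0;3.5 -45 10.4 0 0;3.5 -50 11.5 0 0'
python3 -m jog '3.5 -4 1 0 0;3.5 -8 1.9 0 0;3.5 -8 1.9 0 0;3.5 -8 1.9 0 0;3.5 -8 1.9 0 0'
python3 - <<'E'
from h import *
need(.459,-.346,.04,1.4993)
E
```

```text
clock: 14.65
eef_pos: [0.4409, -0.2538, 0.1754]
ee_rot: [-3.138, -0.003, 1.497]
force: [0.6, 0.4, 0.2]
gripper_width: 0.0432
grip_force: 31.3
clock: 15.15
eef_pos: [0.4546, -0.3322, 0.1764]
ee_rot: [-3.139, -0.002, 1.498]
force: [-0.5, -0.2, -1.7]
gripper_width: 0.0431
grip_force: 31.3
shift cm [-1.38  0.57 13.64] turn -0.001 q6 -0.69 F [-0.5 -0.2 -1.7] t 15.2
```

```bash
python3 -m jog '3.5 -1.4 0.5 4 0;3.5 -1.4 0.5 8 0;3.5 -1.4 0.5 11 0;3.5 -1.4 0.5 12.5 0;3.5 -1.4 0.5 13.2 0;3.5 -1.4 0.5 13.6 0;3.5 -1.4 0.5 13.8 0;3.5 -1.4 0.5 13.8 0;3.5 -1.4 0.5 13.8 0'
python3 -m jog '6.3 0 0 0 0;6.3 0 0 0 0;6.3 0 0 0 0;6.3 0 0 -4 0;6.3 0 0 -9 0;6.3 0 0 -13 0;6.3 0 0 -13 0;6.3 0 0 -13 0'
python3 - <<'E'
from h import *
from m import meas
need(.459,-.346,.18,1.4993)
im,d,c,P=shot('scene','sc2.png'); m=(P[...,1]>-.22)|(P[...,0]>.66); P[m]=0; meas(P,im,(.05,.064),40);meas(P,im,(.1,.109),40)
need(.625,-.320,.2,1.4993)
E
```

```text
clock: 16.05
eef_pos: [0.4601, -0.3486, 0.0417]
ee_rot: [3.14, 0.001, 1.498]
force: [0.4, -0.8, -1.7]
gripper_width: 0.0432
grip_force: 31.3
clock: 16.85
eef_pos: [0.46, -0.3486, 0.1721]
ee_rot: [3.139, 0.002, 1.498]
force: [-0.6, 0.5, -0.5]
gripper_width: 0.063
grip_force: 0.0
shift cm [ 0.25 -0.12 -0.79] turn -0.002 q6 -0.7 F [-0.6  0.5 -0.5] t 16.9
[173. 270.] 231 rect c [ 386. -278.] size [108.  11.] ang 82.5 z 0.057 hsv [ 11. 161.  52.]
[193. 293.] 468 rect c [ 463. -274.] size [50. 50.] ang 5.5 z 0.058 hsv [  2. 234. 241.]
[128. 293.] 50 rect c [ 379. -375.] size [20.  4.] ang 87.6 z 0.0567 hsv [ 11. 162.  52.]
[156. 315.] 381 rect c [ 460. -351.] size [44. 43.] ang 50.2 z 0.0575 hsv [ 18. 140. 237.]
[204. 356.] 407 rect c [ 624. -322.] size [59. 17.] ang 86.5 z 0.1061 hsv [ 24. 185. 250.]
shift cm [ 3.98 16.34 -3.01] turn -0.002 q6 -0.7 F [-0.8  0.6 -0.8] t 16.9
```

View pics/sc2.png

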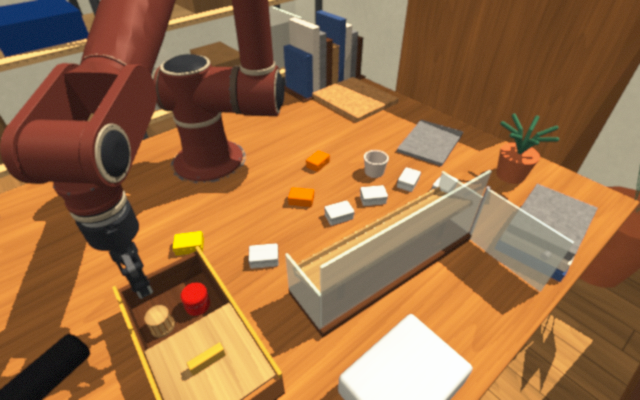

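Both stand upright in the compartment: red at (195,299), holder at (158,320). The cover is open, with its grip at (205,357). Now I'll shut it.

```bash
python3 -m jog '4 0 0 -3 0;4 4 16.3 -3 0;4 4 16.3 -3 0;4 4 16.3 -3 0;4 4 16.3 -3 0;4 4 16.3 -3 0;4 4 16.3 -3 0'
python3 -m jog '4 0 0 5 0;4 0 0 10 0;4 0 0 10 0;4 0 0 10 0;0.5 0 0 10 0;0.5 0 0 10 0;0.5 0 0 10 0;0.5 0 0 10 0' 40
python3 -m jog '0.5 0 -2 0 0;0.5 0 -4 0 0;0.5 0 -6 0 0;0.5 0 -8 0 0;0.5 0 -10 0 0;0.5 0 -12 0 0;0.5 0 -14 0 0;0.5 0 -15 0 0;0.5 0 -16 0 0;0.5 0 -16 0 0'
python3 - <<'E'
from h import *
need(.4605,-.308,.101,1.4993)
E
```

```text
clock: 17.6
eef_pos: [0.6237, -0.3194, 0.1976]
ee_rot: [-3.137, -0.002, 1.498]
force: [0.9, 0.7, 0.2]
gripper_width: 0.0402
grip_force: 0.0
clock: 18.4
eef_pos: [0.6242, -0.3202, 0.1003]
ee_rot: [-3.14, 0.0, 1.498]
force: [-2.0, -0.5, 0.2]
gripper_width: 0.015
grip_force: 42.4
clock: 19.4
eef_pos: [0.4642, -0.3087, 0.1003]
ee_rot: [-3.14, 0.001, 1.497]
force: [-1.5, -3.8, -2.3]
gripper_width: 0.0153
grip_force: 42.8
shift cm [ 0.04 -0.38 -0.07] turn -0.002 q6 -0.65 F [-1.5 -3.8 -2.3] t 19.4
```

```bash
python3 -m jog '0.5 0 -0.3 0 0;0.5 0 -0.6 0 0;0.5 0 -0.9 0 0;0.5 0 -0.9 0 0;0.5 0 -0.9 0 0;0.5 0 -0.9 0 0'
python3 -m jog '4 0 0 0 0;4 0 0 0 0;4 0 0 0 0;6.8 0 0 -5 0;6.8 0 0 -10 0;6.8 0 0 -10 0;6.8 0 0 -10 0'
python3 - <<'E'
from h import *
from m import meas
im,d,c,P=shot('scene'); m=(P[...,1]>-.22)|(P[...,0]>.66); P[m]=0; meas(P,im,(.1,.109),40)
im,d,c,P=shot('side'); P[:160]=0;P[:,450:]=0;P[:,:180]=0; meas(P,im,amin=250)
need(.4465,-.0935,.2,0)
E
```

```text
clock: 20.0
eef_pos: [0.4597, -0.3084, 0.1004]
ee_rot: [3.133, 0.002, 1.498]
force: [13.3, -6.8, -11.0]
gripper_width: 0.0151
grip_force: 41.8
clock: 20.7
eef_pos: [0.4572, -0.3083, 0.2029]
ee_rot: [3.138, 0.002, 1.498]
force: [0.4, 0.8, -0.4]
gripper_width: 0.0677
grip_force: 0.0
[168. 288.] 286 rect c [ 459. -310.] size [60. 20.] ang 84.4 z 0.1059 hsv [ 22. 188. 246.]
[336. 173.] 317 rect c [447. -93.] size [69. 49.] ang 55.5 z 0.0296 hsv [ 23.  15. 252.]
[360. 233.] 469 rect c [342. 104.] size [67. 49.] ang 41.4 z 0.0297 hsv [ 14. 191. 253.]
[308. 235.] 481 rect c [455. 138.] size [70. 47.] ang 72.5 z 0.0298 hsv [ 23.  16. 252.]
[286. 275.] 598 rect c [468. 256.] size [68. 47.] ang 55.5 z 0.0298 hsv [ 23.  16. 252.]
[394. 293.] 651 rect c [247. 245.] size [46. 68.] ang 12.8 z 0.0298 hsv [ 14. 190. 252.]
[256. 325.] 765 rect c [486. 384.] size [46. 67.] ang 21.2 z 0.0301 hsv [ 23.  16. 252.]
[203. 340.] 853 rect c [570. 436.] size [47. 68.] ang 8.5 z 0.0301 hsv [ 23.  17. 252.]
shift cm [21.23 -2.48 -0.04] turn 1.498 q6 -0.66 F [-0.   0.4 -0.4] t 20.8
```

Cover is shut against its stop (grip at 0.459, travel 165 mm). Next I'll look closely at the ledge with the wrist camera.

```bash
python3 -m jog '6.6 0 0 -5 0;6.6 43 6 -13 1.57;6.6 43 6 -13 1.57;6.6 43 6 -13 1.57;6.6 43 6 -13 1.57;6.6 43 6 -13 1.57;6.6 43 6 -13 1.57;6.6 43 6 -13 1.57;6.6 43 6 -13 1.57;6.6 43 6 -13 1.57'
python3 -m jog '6.6 1 -4 0 0.3;6.6 1 -4 0 0.3;6.6 1 -4 0 0.3;6.6 1 -4 0 0.3;6.6 1 -4 0 0.3'
python3 - <<'E'
from h import *
im,d,c,P=shot('wrist','w4.png'); np.savez('w4.npz',im=im,P=P)
hsv=cv2.cvtColor(im,cv2.COLOR_RGB2HSV)
m=(P[...,2]>.087)&(P[...,2]<.125)&(P[...,0]>.54)&(P[...,0]<.73)&(P[...,1]>-.12)&(P[...,1]<.36)
q=P[m]
for _ in range(6):
    A=np.c_[q[:,:2],np.ones(len(q))]; k=np.linalg.lstsq(A,q[:,2],rcond=None)[0]; e=np.abs(A@k-q[:,2]); q=q[e<max(.002,2*np.median(e))]
print(len(q),k,'slope',np.degrees(np.arctan(np.hypot(*k[:2]))),'yaw',np.degrees(np.arctan2(k[1],k[0])),'x at z.105,y.119:',(.105-k[2]-k[1]*.119)/k[0])
need(.4465,-.0935,.2,0.97)
E
```

```text
clock: 21.8
eef_pos: [0.5407, 0.0879, 0.3225]
ee_rot: [-3.141, 0.004, 0.263]
force: [0.1, -1.2, -1.0]
gripper_width: 0.0663
grip_force: 0.0
clock: 22.3
eef_pos: [0.5402, 0.1265, 0.3236]
ee_rot: [3.141, 0.002, -0.03]
force: [-0.3, 0.2, 0.5]
gripper_width: 0.066
grip_force: 0.0
30514 [ 0.35601844 -0.03272634 -0.11970132] slope 19.672956927986345 yaw -5.2520488908097915 x at z.105,y.119: 0.6420896524493603
shift cm [-8.68 22.27 12.41] turn -1.001 q6 1.7 F [ 0.1  0.4 -0.3] t 22.4
```

View pics/w4.png

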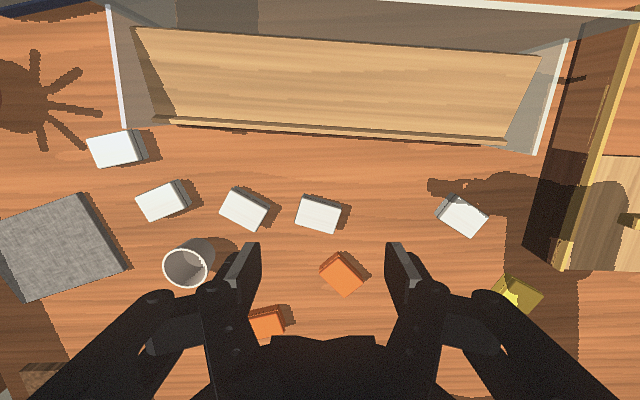

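The view shows the lip running from (172,121) to (508,142), the ledge behind it, and the five tins in front. I'll fit the lip line.

Run:
```python
from h import *
z=np.load('w4.npz');P=z['P'];k=np.array([ 0.35601844,-0.03272634,-0.11970132])
h=(P[...,2]-(P[...,:2]@k[:2]+k[2]))*np.cos(np.radians(19.8))
roi=(P[...,0]>.55)&(P[...,0]<.73)&(P[...,1]>-.09)&(P[...,1]<.33)
L=P[roi&(h>.008)&(h<.014)&(P[...,2]<.11)]
print(len(L)); f=np.polyfit(L[:,1],L[:,0],1); print('lip top line x=a*y+b',f,'yaw',np.degrees(-np.arctan(f[0])),'z',L[:,2].mean(), 'x spread',np.percentile(L[:,0]-np.polyval(f,L[:,1]),[2,50,98]))
F=P[roi&(np.abs(h)<.002)]
for n,(f0) in (('face',f[0]),):
    r=F[:,0]-f0*F[:,1]; print('face x-a*y range',np.percentile(r,[.2,1,50,99,99.8]),'y range',np.percentile(F[:,1],[.2,99.8]))
    lo=[];hi=[]
    for y in np.arange(-.04,.3,.02):
        s=F[np.abs(F[:,1]-y)<.005]; lo.append((y,s[:,0].min()));hi.append((y,s[:,0].max()))
    for e in(lo,hi): e=np.array(e); print(np.polyfit(e[:,0],e[:,1],1))
```

```text
1821
lip top line x=a*y+b [0.09596863 0.5795653 ] yaw -5.481809213101574 z 0.09780006165473314 x spread [-3.08376021e-03 -7.26564363e-07  2.98456504e-03]
face x-a*y range [0.58475366 0.58562021 0.63469568 0.68147138 0.68181695] y range [-0.08912429  0.32757546]
[0.09530768 0.58458985]
[0.09629809 0.6820367 ]
```

```bash
cat >> h.py <<'E'
O=np.array([.641,.119]);ex=np.array([.9954,-.0954]);ey=np.array([.0954,.9954])
def led(v,xl): return O+ex*xl/1000+ey*v/1000
E
python3 - <<'E'
from m import *
z=np.load('w4.npz');meas(z['P'],z['im'],amin=400)
need(.4465,-.0935,.15,0.97)
for v in(-160,-80,0,80,160): print(v,led(v,-15.4))
E
```

```text
[566. 139.] 1525 rect c [ 540. -225.] size [  5. 321.] ang 85.8 z 0.03 hsv [ 12. 134. 115.]
[113. 149.] 1444 rect c [570. 435.] size [46. 67.] ang 9.6 z 0.0294 hsv [ 70.   5. 242.]
[160. 202.] 1214 rect c [486. 382.] size [46. 66.] ang 20.6 z 0.0294 hsv [ 34.   9. 240.]
[243. 211.] 1175 rect c [468. 255.] size [66. 46.] ang 56.5 z 0.0292 hsv [ 26.  12. 239.]
[463. 217.] 1148 rect c [446. -94.] size [67. 46.] ang 55.9 z 0.0287 hsv [ 27.  11. 239.]
[318. 216.] 1143 rect c [456. 137.] size [66. 46.] ang 70.8 z 0.0291 hsv [ 23.  14. 239.]
[341. 277.] 940 rect c [343. 101.] size [66. 46.] ang 41.1 z 0.0289 hsv [ 13. 170. 236.]
[522. 296.] 786 rect c [ 295. -210.] size [67. 45.] ang 59.4 z 0.0286 hsv [ 22. 155. 160.]
[267. 325.] 655 rect c [248. 236.] size [47. 53.] ang 13.5 z 0.029 hsv [ 13. 172. 234.]
shift cm [-8.68 22.27 17.41] turn -1.001 q6 1.7 F [ 0.1  0.4 -0.3] t 22.4
-160 [ 0.61040684 -0.03879484]
-80 [0.61803884 0.04083716]
0 [0.62567084 0.12046916]
80 [0.63330284 0.20010116]
160 [0.64093484 0.27973316]
```

```bash
python3 -m jog '7 -8.7 22.3 14 -1.0;7 -8.7 22.3 14 -1.0;7 -8.7 22.3 14 -1.0;7 -8.7 22.3 14 -1.0;7 -8.7 22.3 14 -1.0;7 -8.7 22.3 14 -1.0;7 -8.7 22.3 14 -1.0;7 -8.7 22.3 14 -1.0;7 -8.7 22.3 14 -1.0;7 -8.7 22.3 14 -1.0' 25
python3 - <<'E'
from h import *
need(.446,-.094,.023,.976)
E
```

```text
clock: 23.35
eef_pos: [0.4471, -0.0928, 0.1855]
ee_rot: [3.14, -0.0, 0.968]
force: [0.5, -0.3, 0.1]
gripper_width: 0.0702
grip_force: 0.0
shift cm [-0.17 -0.04 16.25] turn -0.008 q6 0.23 F [ 0.5 -0.3  0.1] t 23.4
```

```bash
python3 -m jog '7 -0.1 0 5 0;7 -0.1 0 10 0;7 -0.1 0 14 0;7 -0.1 0 16.1 0;7 -0.1 0 16.1 0;7 -0.1 0 16.1 0;3.5 -0.1 0 16.1 0;3.5 -0.1 0 16.1 0;3.5 -0.1 0 16.1 0;3.5 -0.1 0 16.1 0' 25
python3 -m jog '3.5 0 0 0 0;3.5 0 0 0 0;3.5 0 0 -4 0;3.5 0 0 -9 0;3.5 0 0 -14 0;3.5 0 0 -17 0;3.5 0 0 -17 0;3.5 0 0 -17 0'
python3 - <<'E'
from h import *
need(*led(-160,-15.4),.18,-.0955)
E
```

```text
clock: 24.35
eef_pos: [0.4479, -0.0943, 0.026]
ee_rot: [3.137, -0.001, 0.969]
force: [-0.1, 0.7, 7.2]
gripper_width: 0.0456
grip_force: 27.1
clock: 25.15
eef_pos: [0.4461, -0.0938, 0.1943]
ee_rot: [3.14, -0.0, 0.969]
force: [-0.8, 0.4, -1.6]
gripper_width: 0.0451
grip_force: 26.4
shift cm [13.84 10.43  1.45] turn 1.064 q6 0.23 F [-0.8  0.4 -1.6] t 25.1
```

```bash
python3 -m jog '3.5 3 2 0 0.15;3.5 6 4.5 0 0.3;3.5 9 7 0 0.45;3.5 12 9 0 0.6;3.5 13.8 10.4 0 0.75;3.5 13.8 10.4 0 0.9;3.5 13.8 10.4 0 1.06;3.5 13.8 10.4 1 1.06;3.5 13.8 10.4 1 1.06;3.5 13.8 10.4 1 1.06'
python3 - <<'E'
from h import *
need(*led(-160,-15.6),.135,-.0955)
E
```

```text
clock: 26.15
eef_pos: [0.6086, -0.0388, 0.1815]
ee_rot: [-3.141, 0.003, -0.089]
force: [-0.7, 1.0, -1.0]
gripper_width: 0.0457
grip_force: 26.3
shift cm [ 0.18 -0.01  4.65] turn 0.006 q6 1.47 F [-0.7  1.  -1. ] t 26.1
```

Lower it to contact, press to let it pivot flat, and watch the force.

```bash
python3 -m jog '3.5 0.2 0 2 0;3.5 0.2 0 3.5 0;3.5 0.2 0 4.2 0;3.5 0.2 0 4.6 0;3.5 0.2 0 4.6 0' 20
python3 -m jog '3.5 0 0 0.3 0;3.5 0 0 0.6 0;3.5 0 0 0.8 0;3.5 0 0 0.9 0;3.5 0 0 0.9 0'
python3 - <<'E'
from h import *
need(*led(-160,-19.9),.1244,-.0955)
im,d,c,P=shot('wrist','w5.png')
E
```

```text
clock: 26.65
eef_pos: [0.6117, -0.0391, 0.1378]
ee_rot: [3.142, 0.0, -0.091]
force: [-0.6, 0.5, -1.3]
gripper_width: 0.0454
grip_force: 26.3
clock: 27.15
eef_pos: [0.6118, -0.039, 0.1322]
ee_rot: [3.141, 0.001, -0.091]
force: [-11.5, 1.9, 12.7]
gripper_width: 0.0453
grip_force: 29.8
shift cm [-0.59 -0.01  0.78] turn 0.005 q6 1.48 F [-11.5   1.9  12.7] t 27.1
```

View pics/w5.png

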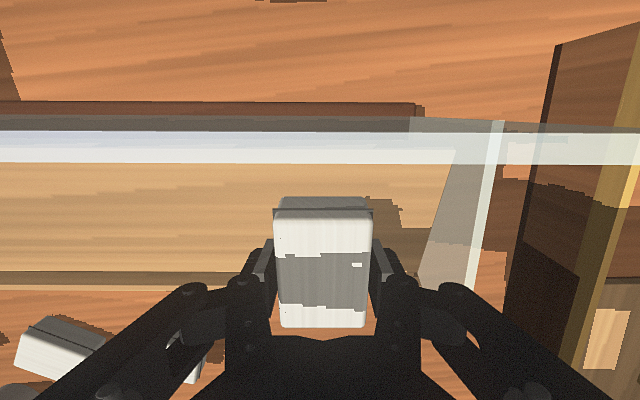

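The tin is held level with its far edge on the slope, and it resists pivoting. I'll relieve the pressure, shift it 3 mm up-slope, release so the front drops, then re-grip and draw it down to the lip.

```bash
python3 -m jog '3.5 0.2 0 -0.5 0;3.5 0.3 0 -0.6 0;3.5 0.3 0 -0.5 0;3.5 0.3 0 -0.5 0'
python3 -m jog '5.4 0 0 0 0;5.4 0 0 0 0;5.4 0 0 0 0;5.4 0 0 0 0;5.4 0 0 0 0'
python3 - <<'E'
from h import *
need(*led(-160,-19.9),.1244,-.0955)
im,d,c,P=shot('wrist','w6.png'); np.savez('w6.npz',im=im,P=P)
def tins(P):
    p=P-np.array([*O,.105]); xl=p[...,:2]@ex; v=p[...,:2]@ey; z=p[...,2]; t=np.radians(20)
    s=xl*np.cos(t)+z*np.sin(t); n=-xl*np.sin(t)+z*np.cos(t); return s,v,n
s,v,n=tins(P); m=(n>.026)&(n<.036)&(np.abs(s)<.05)&(np.abs(v)<.215)
print(m.sum(), np.percentile(n[m],[5,50,95])); r=cv2.minAreaRect(np.c_[s[m],v[m]].astype(np.float32)*1000); print(r)
E
```

```text
clock: 27.6
eef_pos: [0.6152, -0.0394, 0.1338]
ee_rot: [3.142, -0.001, -0.091]
force: [0.1, 0.4, 0.8]
gripper_width: 0.0453
grip_force: 28.3
clock: 28.1
eef_pos: [0.6147, -0.0393, 0.1335]
ee_rot: [-3.142, 0.0, -0.091]
force: [-0.5, 0.0, 1.5]
gripper_width: 0.0543
grip_force: 0.0
shift cm [-0.88 -0.01  0.91] turn 0.004 q6 1.48 F [-0.5  0.   1.5] t 28.1
8017 [0.02729866 0.02943085 0.031789  ]
((-13.006631851196289, -159.62384033203125), (81.49177551269531, 67.07494354248047), 89.05844116210938)
```

```bash
cat >> h.py <<'E'
def tins(P):
    p=P-np.array([*O,.105]); xl=p[...,:2]@ex; v=p[...,:2]@ey; z=p[...,2]; t=np.radians(20)
    s=xl*np.cos(t)+z*np.sin(t); n=-xl*np.sin(t)+z*np.cos(t)
    m=((n>.025)&(n<.036)&(np.abs(s)<.055)&(np.abs(v)<.215)).astype(np.uint8)
    k,l,st,_=cv2.connectedComponentsWithStats(m,connectivity=4)
    for i in range(1,k):
        if st[i,4]>150:
            q=l==i; r=cv2.minAreaRect(np.c_[s[q],v[q]].astype(np.float32)*1000); A=np.c_[s[q],v[q],np.ones(q.sum())]
            c=np.linalg.lstsq(A,n[q],rcond=None)[0]
            print('ledge tin s,v',np.round(r[0],1),np.round(r[1],1),round(r[2],1),'s range',np.round(np.percentile(s[q],[1,99])*1000,1),'n',np.median(n[q]).round(4),'tilt deg',np.degrees(c[:2]).round(1))
E
python3 -m jog '5.6 0 0 -5 0;5.6 0 0 -10 0;5.6 -6 0 -12 0;5.6 -10 0 -12 0;5.6 -10 0 -12 0;5.6 -10 0 -12 0'
python3 - <<'E'
from h import *
from m import meas
im,d,c,P=shot('wrist','w7.png'); tins(P)
im,d,c,P=shot('side'); tins(P); P[:160]=0;P[:,450:]=0;P[:,:180]=0; meas(P,im,amin=250)
need(.456,.137,.18,1.236)
E
python3 -c "print()"
```

```text
clock: 28.75
eef_pos: [0.5144, -0.0301, 0.2539]
ee_rot: [3.141, -0.001, -0.091]
force: [0.1, 0.1, 0.5]
gripper_width: 0.0558
grip_force: 0.0
ledge tin s,v [ -13.4 -160. ] [46.  65.5] 90.0 s range [-45.   18.9] n 0.0294 tilt deg [-0.3 -0. ]
ledge tin s,v [ -13.1 -158.5] [48.7 65.6] 88.5 s range [-45.3  18.6] n 0.0301 tilt deg [-0.  -1.4]
[360. 233.] 474 rect c [343. 103.] size [66. 48.] ang 39.9 z 0.0297 hsv [ 14. 193. 251.]
[308. 235.] 473 rect c [456. 139.] size [67. 47.] ang 71.5 z 0.0298 hsv [ 22.  18. 251.]
[286. 275.] 602 rect c [468. 257.] size [66. 48.] ang 56.4 z 0.03 hsv [ 22.  18. 251.]
[394. 293.] 644 rect c [246. 245.] size [46. 67.] ang 13.1 z 0.0299 hsv [ 14. 193. 251.]
[213. 321.] 768 rect c [569. 396.] size [47. 67.] ang 10.2 z 0.03 hsv [ 22.  19. 250.]
[256. 325.] 770 rect c [486. 384.] size [46. 67.] ang 18.4 z 0.0301 hsv [ 22.  19. 251.]
shift cm [ -7.5  -16.12   7.39] turn -1.327 q6 1.46 F [ 0.   0.6 -0.5] t 28.9
```

View pics/w7.png

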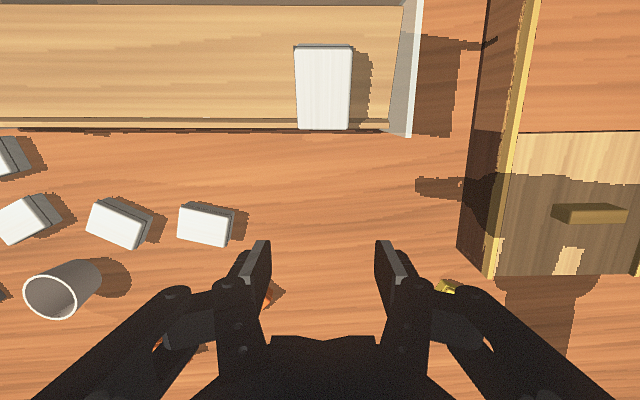

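The first tin lies flat against the lip, at (323,87). Tin E has been knocked to (0.569, 0.396), which I've noted. Next is tin B.

```bash
python3 -m jog '6.4 -7.5 -16.1 7.4 -1.33;6.4 -7.5 -16.1 7.4 -1.33;6.4 -7.5 -16.1 7.4 -1.33;6.4 -7.5 -16.1 7.4 -1.33;6.4 -7.5 -16.1 7.4 -1.33;6.4 -7.5 -16.1 7.4 -1.33;6.4 -7.5 -16.1 7.4 -1.33;6.4 -7.5 -16.1 7.4 -1.33;6.4 -7.5 -16.1 7.4 -1.33;6.4 -7.5 -16.1 7.4 -1.33' 20
python3 - <<'E'
from h import *
need(.456,.138,.023,1.236)
E
```

```text
clock: 29.85
eef_pos: [0.4563, 0.1371, 0.1795]
ee_rot: [-3.141, 0.0, 1.239]
force: [-0.3, -0.2, -0.1]
gripper_width: 0.0638
grip_force: 0.0
shift cm [ 0.08 -0.05 15.65] turn 0.003 q6 0.47 F [-0.3 -0.2 -0.1] t 29.9
```

```bash
python3 -m jog '6.4 0 0 5 0;6.4 0 0 10 0;6.4 0 0 14 0;6.4 0 0 15.6 0;6.4 0 0 15.6 0;6.4 0 0 15.6 0;3.5 0 0 15.6 0;3.5 0 0 15.6 0;3.5 0 0 15.6 0;3.5 0 0 15.6 0' 20
python3 -m jog '3.5 0 0 0 0;3.5 0 0 0 0;3.5 0 0 -4 0;3.5 0 0 -9 0;3.5 0 0 -14 0;3.5 0 0 -17 0;3.5 0 0 -17 0;3.5 0 0 -17 0'
python3 - <<'E'
from h import *
need(*led(-80,-11),.18,-.0955)
E
```

```text
clock: 30.85
eef_pos: [0.457, 0.1372, 0.0257]
ee_rot: [3.138, -0.002, 1.239]
force: [0.9, -0.0, 6.0]
gripper_width: 0.0458
grip_force: 21.7
clock: 31.65
eef_pos: [0.455, 0.1369, 0.1939]
ee_rot: [3.141, -0.0, 1.239]
force: [-0.3, 0.0, -2.1]
gripper_width: 0.0453
grip_force: 21.4
shift cm [-3.67 18.97  1.4 ] turn 1.334 q6 0.47 F [-0.3  0.  -2.1] t 31.6
```

```bash
python3 -m jog '3.5 -1 4 0 0.15;3.5 -2 8 0 0.3;3.5 -3 12 0 0.45;3.5 -3.7 16 0 0.6;3.5 -3.7 19 0 0.75;3.5 -3.7 19 0 0.9;3.5 -3.7 19 0 1.05;3.5 -3.7 19 1 1.2;3.5 -3.7 19 1.4 1.33;3.5 -3.7 19 1.4 1.33'
python3 -m jog '3.5 0 0 0 0;3.5 0 0 0 0'
python3 - <<'E'
from h import *
need(*led(-80,-11),.136,-.0955)
E
```

```text
clock: 32.65
eef_pos: [0.6204, 0.0401, 0.1751]
ee_rot: [3.141, 0.008, -0.091]
force: [0.1, 0.4, -1.1]
gripper_width: 0.0457
grip_force: 21.5
clock: 32.85
eef_pos: [0.6223, 0.0401, 0.1789]
ee_rot: [3.142, 0.001, -0.089]
force: [0.3, 0.1, -1.2]
gripper_width: 0.0454
grip_force: 21.5
shift cm [ 0.01 -0.03  4.29] turn 0.006 q6 1.61 F [ 0.3  0.1 -1.2] t 32.9
```

```bash
python3 -m jog '3.5 0 0 2 0;3.5 0 0 3.3 0;3.5 0 0 4 0;3.5 0 0 4.3 0;3.5 0 0 4.4 0;3.5 0 0 4.4 0'
python3 -m jog '5.4 0 0 0 0;5.4 0 0 0 0;5.4 0 0 0 0;5.4 0 0 0 0;5.6 0 0 -5 0;5.6 0 0 -10 0;5.6 -6 0 -12 0;5.6 -10 0 -12 0;5.6 -10 0 -12 0;5.6 -10 0 -12 0'
python3 - <<'E'
from h import *
from m import meas
im,d,c,P=shot('wrist','w8.png'); tins(P)
im,d,c,P=shot('side'); tins(P); P[:160]=0;P[:,450:]=0;P[:,:180]=0; meas(P,im,amin=250)
need(.468,.2555,.18,.985)
E
```

```text
clock: 33.45
eef_pos: [0.6217, 0.0402, 0.137]
ee_rot: [3.141, 0.003, -0.09]
force: [-8.4, 0.8, 7.6]
gripper_width: 0.0455
grip_force: 22.6
clock: 34.45
eef_pos: [0.5224, 0.0493, 0.2559]
ee_rot: [-3.142, -0.001, -0.091]
force: [-0.2, 0.6, -0.2]
gripper_width: 0.056
grip_force: 0.0
ledge tin s,v [-13.3 -80.1] [46.1 65.4] 89.9 s range [-44.7  18.9] n 0.0294 tilt deg [-0.3  0.1]
ledge tin s,v [ -13.6 -159.7] [46.4 65.9] 89.9 s range [-45.3  18.9] n 0.0293 tilt deg [-0.2 -0.4]
ledge tin s,v [ -12.7 -157.6] [66.5 49. ] 1.6 s range [-45.4  19. ] n 0.0302 tilt deg [ 0.6 -1.1]
ledge tin s,v [-13.5 -77.7] [66.2 48.8] 1.0 s range [-45.1  18.6] n 0.0299 tilt deg [ 0.  -0.8]
[360. 233.] 471 rect c [343. 103.] size [66. 48.] ang 39.3 z 0.0297 hsv [ 14. 192. 252.]
[286. 275.] 599 rect c [468. 256.] size [66. 48.] ang 58.4 z 0.0299 hsv [ 23.  17. 251.]
[394. 293.] 652 rect c [247. 244.] size [46. 69.] ang 13.0 z 0.0298 hsv [ 14. 192. 252.]
[213. 321.] 764 rect c [569. 396.] size [47. 69.] ang 11.4 z 0.0301 hsv [ 22.  18. 251.]
[256. 325.] 763 rect c [486. 384.] size [46. 67.] ang 19.4 z 0.0301 hsv [ 22.  18. 251.]
shift cm [ -7.46 -20.05   7.58] turn -1.076 q6 1.61 F [0.1 0.7 0.8] t 34.5
```

Both tins are against the lip. Tin C next; the whisk holder is gone from beside it, so the space is clear.

```bash
python3 -m jog '6.4 -7.5 -20 7.6 -1.08;6.4 -7.5 -20 7.6 -1.08;6.4 -7.5 -20 7.6 -1.08;6.4 -7.5 -20 7.6 -1.08;6.4 -7.5 -20 7.6 -1.08;6.4 -7.5 -20 7.6 -1.08;6.4 -7.5 -20 7.6 -1.08;6.4 -7.5 -20 7.6 -1.08;6.4 -7.5 -20 7.6 -1.08;6.4 -7.5 -20 7.6 -1.08' 20
python3 - <<'E'
from h import *
need(.468,.2555,.023,.99)
E
```

```text
clock: 35.55
eef_pos: [0.4675, 0.2553, 0.1794]
ee_rot: [-3.141, 0.0, 0.988]
force: [0.5, 0.3, 0.2]
gripper_width: 0.0638
grip_force: 0.0
shift cm [ 0.05  0.04 15.64] turn -0.002 q6 0.94 F [0.5 0.3 0.2] t 35.5
```

```bash
python3 -m jog '6.4 0 0 5 0;6.4 0 0 10 0;6.4 0 0 14 0;6.4 0 0 15.6 0;6.4 0 0 15.6 0;6.4 0 0 15.6 0;3.5 0 0 15.6 0;3.5 0 0 15.6 0;3.5 0 0 15.6 0;3.5 0 0 15.6 0' 20
python3 -m jog '3.5 0 0 0 0;3.5 0 0 0 0;3.5 0 0 -4 0;3.5 0 0 -9 0;3.5 0 0 -14 0;3.5 0 0 -17 0;3.5 0 0 -17 0;3.5 0 0 -17 0'
python3 - <<'E'
from h import *
need(*led(0,-11),.18,-.0955)
E
```

```text
clock: 36.55
eef_pos: [0.4684, 0.2558, 0.0259]
ee_rot: [3.139, -0.003, 0.989]
force: [0.1, -0.1, 6.1]
gripper_width: 0.0455
grip_force: 21.8
clock: 37.35
eef_pos: [0.4667, 0.2551, 0.1941]
ee_rot: [3.141, -0.001, 0.989]
force: [-0.8, -0.4, -0.8]
gripper_width: 0.0454
grip_force: 21.3
shift cm [-2.31 21.07  1.42] turn 1.084 q6 0.94 F [-0.8 -0.4 -0.8] t 37.4
```

```bash
python3 -m jog '3.5 -1 4 0 0.15;3.5 -2 8 0 0.3;3.5 -2.3 12 0 0.45;3.5 -2.3 16 0 0.6;3.5 -2.3 21 0 0.75;3.5 -2.3 21 0 0.9;3.5 -2.3 21.1 0 1.05;3.5 -2.3 21.1 1 1.09;3.5 -2.3 21.1 1.4 1.09;3.5 -2.3 21.1 1.4 1.09'
python3 -m jog '3.5 0 0 0 0;3.5 0 0 0 0'
python3 - <<'E'
from h import *
need(*led(0,-11),.136,-.0955)
E
```

```text
clock: 38.35
eef_pos: [0.6284, 0.1199, 0.1761]
ee_rot: [3.141, 0.006, -0.1]
force: [0.2, 0.2, -1.4]
gripper_width: 0.0456
grip_force: 21.3
clock: 38.55
eef_pos: [0.6302, 0.1201, 0.1797]
ee_rot: [3.142, 0.0, -0.101]
force: [0.1, -0.4, 0.1]
gripper_width: 0.0458
grip_force: 21.3
shift cm [-0.02  0.    4.37] turn -0.005 q6 1.74 F [ 0.1 -0.4  0.1] t 38.5
```

```bash
python3 -m jog '3.5 0 0 2 0;3.5 0 0 3.3 0;3.5 0 0 4 0;3.5 0 0 4.3 0;3.5 0 0 4.4 0;3.5 0 0 4.4 0'
python3 -m jog '5.4 0 0 0 0;5.4 0 0 0 0;5.4 0 0 0 0;5.4 0 0 0 0;5.6 0 0 -5 0;5.6 0 0 -10 0;5.6 -6 0 -12 0;5.6 -10 0 -12 0;5.6 -10 0 -12 0;5.6 -10 0 -12 0'
python3 - <<'E'
from h import *
from m import meas
im,d,c,P=shot('wrist','w9.png'); tins(P); meas(P,im,amin=600)
im,d,c,P=shot('side'); tins(P); P[:160]=0;P[:,450:]=0;P[:,:180]=0; meas(P,im,amin=250)
need(.486,.383,.18,1.915)
E
```

```text
clock: 39.15
eef_pos: [0.6294, 0.1201, 0.1372]
ee_rot: [3.141, 0.003, -0.101]
force: [-7.9, -0.9, 7.6]
gripper_width: 0.0458
grip_force: 22.4
clock: 40.15
eef_pos: [0.53, 0.1302, 0.2559]
ee_rot: [-3.141, -0.001, -0.1]
force: [0.3, -0.1, 0.8]
gripper_width: 0.0562
grip_force: 0.0
ledge tin s,v [-14.5 212. ] [76.2  5.3] 0.9 s range [-50.4  22.2] n 0.0299 tilt deg [-2.4 14.8]
ledge tin s,v [-13.6 -79.7] [45.8 65.9] 89.8 s range [-44.9  18.8] n 0.0293 tilt deg [-0.2 -0.5]
ledge tin s,v [ -13.7 -159.3] [46.8 65.9] 89.6 s range [-44.9  18.9] n 0.0292 tilt deg [-0.2 -0.8]
ledge tin s,v [-13.2   0.6] [65.4 46.2] 0.2 s range [-44.9  19. ] n 0.0294 tilt deg [-0.3  0.1]
[612. 144.] 2079 rect c [ 521. -224.] size [  5. 282.] ang 85.9 z 0.0299 hsv [ 12. 131.  71.]
[110. 163.] 1963 rect c [569. 395.] size [46. 67.] ang 9.9 z 0.0293 hsv [ 68.   5. 242.]
[139. 223.] 1626 rect c [486. 382.] size [46. 67.] ang 20.4 z 0.0293 hsv [ 30.  10. 239.]
[355. 296.] 1268 rect c [343. 101.] size [66. 46.] ang 41.1 z 0.0289 hsv [ 13. 172. 235.]
[569. 306.] 1253 rect c [ 295. -210.] size [68. 46.] ang 58.7 z 0.0285 hsv [ 22. 156. 157.]
ledge tin s,v [ -25.  -158.2] [43.2 46.7] 4.1 s range [-45.9  -3.3] n 0.0303 tilt deg [1.7 0.4]
ledge tin s,v [-12.6 -78. ] [48.2 66.3] 89.3 s range [-45.2  18.9] n 0.0302 tilt deg [ 0.  -1.5]
ledge tin s,v [-13.2   2. ] [65.5 48.5] 0.6 s range [-45.3  18.5] n 0.0301 tilt deg [ 0.5 -0.9]
[360. 233.] 471 rect c [343. 103.] size [66. 50.] ang 39.9 z 0.0297 hsv [ 14. 191. 252.]
[394. 293.] 655 rect c [247. 245.] size [46. 67.] ang 13.4 z 0.0298 hsv [ 14. 191. 252.]
[213. 321.] 767 rect c [569. 396.] size [46. 67.] ang 9.9 z 0.03 hsv [ 23.  17. 252.]
[256. 325.] 770 rect c [486. 383.] size [46. 67.] ang 19.9 z 0.0301 hsv [ 23.  17. 252.]
shift cm [ -7.1  -24.71   7.58] turn -2.016 q6 1.78 F [ 1.4 -0.2 -0.4] t 40.2
```

```bash
python3 -m jog '6 -7.1 -24.7 5 -2.02;6 -7.1 -24.7 5 -2.02;6 -7.1 -24.7 5 -2.02;6 -7.1 -24.7 5 -2.02;6 -7.1 -24.7 5 -2.02;6 -7.1 -24.7 5 -2.02;6 -7.1 -24.7 5 -2.02;6 -7.1 -24.7 5 -2.02;6 -7.1 -24.7 5 -2.02;6 -7.1 -24.7 5 -2.02' 20
python3 - <<'E'
from h import *
need(.486,.3825,.15,1.922)
E
```

```text
clock: 41.25
eef_pos: [0.4865, 0.3834, 0.2049]
ee_rot: [-3.141, 0.0, 1.405]
force: [-0.2, 0.8, 0.3]
gripper_width: 0.0599
grip_force: 0.0
shift cm [-0.09 -0.03  5.49] turn -0.517 q6 0.71 F [-0.2  0.8  0.3] t 41.2
```

```bash
python3 -m jog '6 -0.1 0 5.5 -0.52;6 -0.1 0 5.5 -0.52;6 -0.1 0 5.5 -0.52;6 -0.1 0 5.5 -0.52;6 -0.1 0 5.5 -0.52;6 -0.1 0 5.5 -0.52'
python3 - <<'E'
from h import *
need(.486,.3825,.023,1.922)
E
python3 -m jog '6 0 0 5 0;6 0 0 10 0;6 0 0 12.6 0;6 0 0 12.6 0;6 0 0 12.6 0;3.5 0 0 12.6 0;3.5 0 0 12.6 0;3.5 0 0 12.6 0;3.5 0 0 12.6 0;3.5 0 0 12.6 0' 20
python3 -m jog '3.5 0 0 -4 0;3.5 0 0 -9 0;3.5 0 0 -14 0;3.5 0 0 -17 0;3.5 0 0 -17 0;3.5 0 0 -17 0'
python3 - <<'E'
from h import *
need(*led(80,-11),.18,-.0955)
E
```

```text
clock: 41.85
eef_pos: [0.4858, 0.3822, 0.1502]
ee_rot: [-3.141, 0.0, 1.917]
force: [0.4, 0.9, -0.2]
gripper_width: 0.0602
grip_force: 0.0
shift cm [ 0.03  0.04 12.72] turn -0.005 q6 0.2 F [ 0.4  0.9 -0.2] t 41.9
clock: 42.85
eef_pos: [0.4869, 0.3831, 0.0277]
ee_rot: [3.136, -0.001, 1.919]
force: [1.4, 0.6, 6.7]
gripper_width: 0.0456
grip_force: 22.0
clock: 43.45
eef_pos: [0.4849, 0.382, 0.1954]
ee_rot: [3.14, -0.0, 1.919]
force: [-0.6, -0.3, -2.4]
gripper_width: 0.0453
grip_force: 21.4
shift cm [-22.35   8.14   1.55] turn 2.014 q6 0.2 F [-0.6 -0.3 -2.4] t 43.5
```

```bash
python3 -m jog '3.5 -3 1 0 0.15;3.5 -6 2 0 0.3;3.5 -9 3 0 0.45;3.5 -12 4 0 0.6;3.5 -15 5 0 0.75;3.5 -18 6 0 0.9;3.5 -20 7 0 1.05;3.5 -22.3 8.1 0 1.2;3.5 -22.3 8.1 0 1.35;3.5 -22.3 8.1 0 1.5'
python3 -m jog '3.5 0 0 0 0.15;3.5 0 0 0 0.3;3.5 0 0 0 0.45;3.5 0 0 0 0.52;3.5 0 0 0 0.52;3.5 0 0 0 0.52'
python3 - <<'E'
from h import *
need(*led(80,-11),.138,-.0955)
E
```

```text
clock: 44.45
eef_pos: [0.636, 0.1987, 0.1907]
ee_rot: [-3.14, 0.006, 0.411]
force: [0.5, 0.3, -1.1]
gripper_width: 0.0455
grip_force: 21.4
clock: 45.05
eef_pos: [0.636, 0.1998, 0.1922]
ee_rot: [3.14, 0.004, -0.1]
force: [-0.7, -0.7, -1.0]
gripper_width: 0.0457
grip_force: 21.4
shift cm [ 0.19 -0.01  5.42] turn -0.004 q6 1.86 F [-0.7 -0.7 -1. ] t 45.0
```

```bash
python3 -m jog '3.5 0.2 0 2.5 0;3.5 0.2 0 4 0;3.5 0.2 0 4.8 0;3.5 0.2 0 5.2 0;3.5 0.2 0 5.5 0;3.5 0.2 0 5.5 0'
python3 -m jog '5.4 0 0 0 0;5.4 0 0 0 0;5.4 0 0 0 0;5.4 0 0 0 0;5.6 0 0 -5 0;5.6 0 0 -10 0;5.6 -6 0 -12 0;5.6 -10 0 -12 0;5.6 -10 0 -12 0;5.6 -10 0 -12 0'
python3 - <<'E'
from h import *
from m import meas
im,d,c,P=shot('wrist','w10.png'); tins(P); meas(P,im,amin=600)
im,d,c,P=shot('side'); P[:160]=0;P[:,450:]=0;P[:,:180]=0; meas(P,im,amin=250)
need(.567,.405,.18,1.742)
E
```

```text
clock: 45.65
eef_pos: [0.6392, 0.1999, 0.1409]
ee_rot: [-3.141, -0.0, -0.101]
force: [-1.2, -0.6, 0.7]
gripper_width: 0.0455
grip_force: 21.6
clock: 46.65
eef_pos: [0.5388, 0.2101, 0.26]
ee_rot: [-3.141, -0.001, -0.1]
force: [0.3, -0.2, 0.5]
gripper_width: 0.0561
grip_force: 0.0
ledge tin s,v [-13.1 212.5] [76.1  4.8] 0.6 s range [-49.8  23.2] n 0.03 tilt deg [-3.  30.7]
ledge tin s,v [-13.3 -79.6] [46.5 65.3] 89.7 s range [-44.9  18.8] n 0.0292 tilt deg [-0.2 -0.8]
ledge tin s,v [ -13.7 -158.9] [65.7 47.6] 0.3 s range [-45.6  18.6] n 0.0291 tilt deg [-0.1 -1.1]
ledge tin s,v [-13.5   1. ] [65.9 45.9] 0.2 s range [-45.   18.8] n 0.0293 tilt deg [-0.3 -0.5]
ledge tin s,v [-13.4  80.8] [46.1 65.2] 89.8 s range [-44.9  18.9] n 0.0294 tilt deg [-0.3 -0. ]
[176. 163.] 1887 rect c [569. 395.] size [46. 67.] ang 9.4 z 0.0293 hsv [ 60.   5. 242.]
[619. 305.] 1151 rect c [ 295. -209.] size [68. 46.] ang 59.7 z 0.0284 hsv [ 22. 156. 156.]
[360. 233.] 472 rect c [343. 103.] size [67. 49.] ang 42.8 z 0.0296 hsv [ 14. 190. 253.]
[394. 293.] 653 rect c [247. 245.] size [46. 67.] ang 13.3 z 0.0298 hsv [ 15. 190. 253.]
[213. 321.] 772 rect c [569. 396.] size [49. 68.] ang 10.6 z 0.03 hsv [ 23.  16. 252.]
shift cm [  0.67 -19.69   7.99] turn -1.843 q6 1.91 F [ 0.2 -0.4  0.4] t 46.8
```

View pics/w10.png

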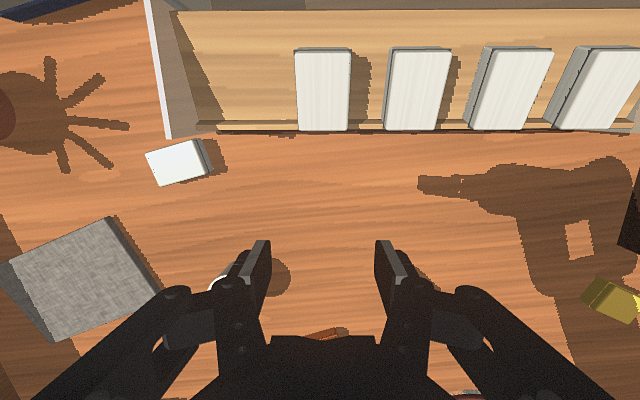

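Four tins sit in line on the ledge, their lower ends at the lip (row about 130). The last is at (178,163), next to the case's end panel, so I'll grasp it 10 mm off-centre, away from the panel.

```bash
python3 -m jog '6 0.7 -19.7 6 -1.84;6 0.7 -19.7 6 -1.84;6 0.7 -19.7 6 -1.84;6 0.7 -19.7 6 -1.84;6 0.7 -19.7 6 -1.84;6 0.7 -19.7 6 -1.84;6 0.7 -19.7 6 -1.84;6 0.7 -19.7 6 -1.84;6 0.7 -19.7 6 -1.84;6 0.7 -19.7 6 -1.84' 20
python3 -m jog '6 0 0 0 -0.15;6 0 0 0 -0.3;6 0 0 0 -0.36;6 0 0 0 -0.36;6 0 0 0 -0.36'
python3 - <<'E'
from h import *
need(.5673,.405,.023,1.738)
E
```

```text
clock: 47.75
eef_pos: [0.568, 0.4052, 0.1987]
ee_rot: [-3.141, 0.0, 1.404]
force: [-0.3, 0.1, -0.5]
gripper_width: 0.0605
grip_force: 0.0
clock: 48.25
eef_pos: [0.5674, 0.4051, 0.199]
ee_rot: [-3.141, 0.0, 1.757]
force: [0.6, 0.1, 0.2]
gripper_width: 0.06
grip_force: 0.0
shift cm [-0.  -0.  17.6] turn 0.019 q6 0.33 F [0.6 0.1 0.2] t 48.2
```

```bash
python3 -m jog '6 0 0 5 0.02;6 0 0 10 0.02;6 0 0 14 0.02;6 0 0 17.6 0.02;6 0 0 17.6 0.02;6 0 0 17.6 0.02;3.5 0 0 17.6 0.02;3.5 0 0 17.6 0.02;3.5 0 0 17.6 0.02;3.5 0 0 17.6 0.02' 20
python3 -m jog '3.5 0 0 0 0;3.5 0 0 0 0;3.5 0 0 -4 0;3.5 0 0 -9 0;3.5 0 0 -14 0;3.5 0 0 -17 0;3.5 0 0 -17 0;3.5 0 0 -17 0'
python3 - <<'E'
from h import *
need(*led(160,-1),.18,-.0955)
E
```

```text
clock: 49.25
eef_pos: [0.5685, 0.4063, 0.0271]
ee_rot: [3.136, -0.002, 1.739]
force: [0.3, 0.4, 7.3]
gripper_width: 0.0453
grip_force: 21.5
clock: 50.05
eef_pos: [0.5667, 0.4053, 0.195]
ee_rot: [3.14, -0.001, 1.739]
force: [-0.8, 0.3, -1.2]
gripper_width: 0.0452
grip_force: 21.2
shift cm [-14.     6.61   1.51] turn 1.834 q6 0.35 F [-0.8  0.3 -1.2] t 50.0
```

```bash
python3 -m jog '3.5 -3 1 0 0.15;3.5 -5 2 0 0.3;3.5 -7 3 0 0.45;3.5 -9 4 0 0.6;3.5 -11 5 0 0.75;3.5 -13 6 0 0.9;3.5 -14 6.6 0 1.05;3.5 -14 6.6 0 1.2;3.5 -14 6.6 0 1.35;3.5 -14 6.6 0 1.5'
python3 -m jog '3.5 0 0 0 0.15;3.5 0 0 0 0.3;3.5 0 0 0 0.34;3.5 0 0 0 0.34;3.5 0 0 0 0.34'
python3 - <<'E'
from h import *
need(*led(160,-1),.139,-.0955)
E
```

```text
clock: 51.05
eef_pos: [0.6535, 0.2774, 0.1899]
ee_rot: [3.141, 0.006, 0.232]
force: [0.7, 0.6, -1.3]
gripper_width: 0.0452
grip_force: 21.1
clock: 51.55
eef_pos: [0.6539, 0.2779, 0.1913]
ee_rot: [3.14, 0.003, -0.1]
force: [0.1, 0.4, -1.0]
gripper_width: 0.0457
grip_force: 21.2
shift cm [ 0.15 -0.07  5.23] turn -0.005 q6 1.97 F [ 0.1  0.4 -1. ] t 51.5
```

```bash
python3 -m jog '3.5 0.1 -0.1 2.5 0;3.5 0.1 -0.1 4 0;3.5 0.1 -0.1 4.8 0;3.5 0.1 -0.1 5.2 0;3.5 0.1 -0.1 5.3 0;3.5 0.1 -0.1 5.3 0'
python3 -m jog '5.4 0 0 0 0;5.4 0 0 0 0;5.4 0 0 0 0;5.4 0 0 0 0;5.6 0 0 -5 0;5.6 0 0 -10 0;5.6 -6 0 -12 0;5.6 -10 0 -12 0;5.6 -10 0 -12 0;5.6 -10 0 -12 0'
python3 -m jog '5.6 -6 0 -6 0;5.6 -12 8 -6 0;5.6 -12 12 -6 0;5.6 -12 16 -6 0;5.6 -12 16 -6 0;5.6 -12 16 -6 0;5.6 -12 16 -6 0'
python3 - <<'E'
from h import *
from m import meas
im,d,c,P=shot('wrist','w11.png'); tins(P)
im,d,c,P=shot('side','s9.png'); tins(P);  meas(P,im,(.046,.058))
im,d,c,P=shot('scene'); m=(P[...,1]>-.22)|(P[...,0]>.66); P[m]=0; meas(P,im,(.1,.109),40)
print(manip.read_state()['force'],manip.read_state()['eef_pos'])
E
```

```text
clock: 52.15
eef_pos: [0.6565, 0.2792, 0.1414]
ee_rot: [-3.141, -0.001, -0.101]
force: [0.3, 0.3, -1.1]
gripper_width: 0.0454
grip_force: 21.2
clock: 53.15
eef_pos: [0.5556, 0.2894, 0.2611]
ee_rot: [-3.141, -0.001, -0.1]
force: [0.5, 0.3, -0.3]
gripper_width: 0.0555
grip_force: 0.0
clock: 53.85
eef_pos: [0.4221, 0.1415, 0.3214]
ee_rot: [-3.141, -0.002, -0.103]
force: [0.2, -0.2, -0.6]
gripper_width: 0.0562
grip_force: 0.0
ledge tin s,v [-41.3 212.2] [ 4.4 21.6] 87.6 s range [-52.1 -30.6] n 0.0306 tilt deg [ 4.4 32. ]
ledge tin s,v [-38.8 161.4] [46.6 15.4] 89.5 s range [-46.4 -31. ] n 0.0296 tilt deg [3.6 0.8]
ledge tin s,v [-39.   80.7] [46.3 14.4] 89.5 s range [-46.2 -31.7] n 0.0295 tilt deg [1.4 0.5]
ledge tin s,v [-39.7   0.6] [45.8 14.5] 89.7 s range [-46.8 -32.4] n 0.0294 tilt deg [ 4.2 -0.3]
ledge tin s,v [-39.9 -80. ] [46.6 13.6] 89.4 s range [-46.8 -33. ] n 0.0292 tilt deg [ 4.6 -0.4]
ledge tin s,v [ -40.1 -159.4] [46.1 12.8] 89.6 s range [-46.5 -33.7] n 0.0291 tilt deg [ 3.6 -0.7]
ledge tin s,v [ -13.3 -158.2] [48.4 65.5] 88.4 s range [-45.3  18.6] n 0.03 tilt deg [ 0.3 -1.
[... 946 characters left out ...]
7.] 98 rect c [874.  22.] size [ 8. 83.] ang 89.1 z 0.0521 hsv [ 18.5  46.  214. ]
[510. 237.] 250 rect c [31. 43.] size [ 43. 126.] ang 53.2 z 0.0519 hsv [  5.  168.5  78. ]
[145. 266.] 424 rect c [758. 327.] size [ 10. 309.] ang 85.3 z 0.052 hsv [ 17.  69. 197.]
[ 95. 323.] 511 rect c [772. 455.] size [ 13. 201.] ang 8.0 z 0.0518 hsv [ 16.  76. 117.]
[313. 313.] 383 rect c [386. 349.] size [69. 73.] ang 13.9 z 0.0529 hsv [ 17.  61. 234.]
[ 28. 361.] 216 rect c [834. 564.] size [102.   4.] ang 8.5 z 0.0518 hsv [ 18.   69.  215.5]
[168. 288.] 283 rect c [ 460. -310.] size [60. 18.] ang 86.5 z 0.1059 hsv [ 22. 190. 243.]
[-0.44701784 -0.12852291  0.48341432] [0.42173345 0.14261238 0.32043929]
```

View pics/s9.png

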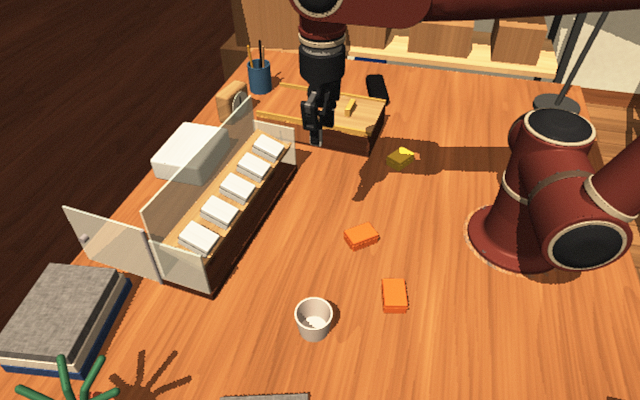

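All five tins lie flat at the lip, from (199,236) to (268,148). The cover is shut, the cup is untouched, and the arm is clear of everything.

```bash
python3 -c "
from cell import manip
print(manip.close_job())"
```

```text
the job is handed in; nothing more can be done
None
```

The job is handed in at about 54 s: the red tin and whisk holder stand in the tea box with its cover shut to the stop, all five sweet tins lie flat on the ledge against the lip, and the teacup, orange and yellow boxes were left where they stood.

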